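Stock the cellar shelf plank

ROBOT

A 6-joint arm with a two-finger parallel gripper is mounted at the origin on the work surface. World frame = base frame: x ahead of the robot, y to its left, z up, the work surface at z = 0. Lengths are in m, angles in degrees, forces in N, time in s.
With the tool pointing down it reaches from about 0.4 to 0.825 m from the base axis. Payload 7 kg.
Tool frame: the origin (TCP) lies on the centre line of the jaws, within the pads' length; the fingertips stand 8 mm ahead of it and the grasp point (between the pads) lies 11 mm behind it; z points along the fingers, y is the line along which they close (so a half turn about z gives the same grasp; the last joint's range is limited). The gripper opens to 88 mm and grips with 3 to 60 N. Pads are 19 mm wide; open, the fingers measure 130 mm over their backs; the gripper's body (78 mm by 193 mm) begins 47 mm behind the grasp point.
Start: joints at [-59.124, 20.546, 0.682, 0, -70.136, -16.507], TCP at [0.167, -0.654, 0.235] pointing down, gripper open.
Joint ranges: [-176.03, 176.03], [-82.01, 121.73], [-58.28, 71.71], [-173.87, 95.51], [-174.79, -0.11], [-173.66, 173.66]. Speed limits (degrees/s): [136.94, 136.94, 172.46, 180, 180, 180].

INTERFACE

Orientations are given as [roll, pitch, yaw] about the fixed x, y, z axes, in that order (R = Rz(yaw) Ry(pitch) Rx(roll)).
In Python, from plant import r gives the robot as it stands.
- The arm moves only by the tool carry_out, never from a script. Its argument "targets" is a list of rows, each a list of 6 numbers: the shift along the tool's x, y, z scaled (see below), then the turn, a rotation vector about the tool's x, y, z scaled (see below). A call has 1 to 5 rows; each row shifts and turns the commanded pose from where the row before left it, along the tool's axes as they then stand; what a row does not reach is not made up. The controller multiplies each number of a shift by 0.5 m and each number of a turn by 60 degrees. A row lasts 1/8 s, in which the tool goes at most 62.5 mm and 10.7 degrees, less where a joint would pass 70% of its speed; a pose out of reach is approached as far as the arm can. A call with a number of a shift or a turn outside -1 to 1 is refused whole. A call with a gripper value outside its range is refused whole. "hand" is the opening, from 0 (shut) to 1 (fully open), set as the call begins (left out, the last holds). The fingers move at their own pace and stop on an object; "squeeze" is the grip in N (left out, the last holds). Time passes only in rows, so rows that do not move let the fingers close. It gives the time, the measured TCP pose, the force, the opening and the grip force at its end, in the units of the state.
- r.get_state(): the state, without advancing time (a new reading comes with each control period).
- r.capture(name): name is "scene" or "top" or "wrist"; returns the picture (420x560x3 uint8, red, green, blue); there is no depth.
- r.camera_info(name): a dict with "K" (3x3 intrinsics, pixels), "eye" and "attitude" of the camera in the world. Camera axes: x right, y down, z forward; pixel columns grow to the right and rows downward; lengths in m; the calibration is good to about 2 mm. A picture is of the moment at which its call begins: read the wrist's pose just before it. camera_info takes no time and is no camera call; for the wrist camera it gives the pose at the moment of the call.
- r.close_job(): hands the job in; it is judged then, once.
The state is a dict: "time_s": time; "joints": joint angles; "qd": joint speeds; "joint_torque": joint torques, N m; "tcp_pos": TCP position; "eef_rot": TCP orientation; "contact_force": force on the tool from outside, world axes, zero at the start; "moment": the same for the moment, N m; "gripper_width": finger opening in m; "gripper_force": force on a finger pad.
Only numpy, scipy, OpenCV 4.12 (cv2) and the standard library are available. Lean on these libraries where they do the work, as an engineer would, in place of code of your own. Each camera call takes 0.05 s, during which the arm holds its last target. There are 200 camera calls.

TASK

Stock the shelf plank: stand the wide jar on it midway between the crock and the potato crate, with the small jar centred on top of the wide jar's cap; stand the tall jar on the plank's centre line on the crock's outer side (away from the crate), leaving a gap of about 30 mm between jar and crock; and lay the wooden lid centred on the crock. Keep the jars upright, set everything down gently without dropping it, and leave the mug and the stone where they are.

Things in the scene. Friction and masses are not known exactly. Their poses are not given: they have to be found in the camera images.
- plank: Fixed low shelf plank of dark weathered wood on the bench, 140 mm deep (its x), 600 mm long (its y), 22 mm thick. Origin: centre of its underside, on the bench. y runs along it, roughly to the robot's left; x roughly away from the robot; z up. Crock and crate stand on its centre line, one 125 mm to each side of its middle; which is on the left varies.
- crock: Open round earthenware crock, fixed on the plank: 110 mm outer diameter, 100 mm tall, wall 7 mm, rim flat, so its rim is 122 mm above the bench. Origin: centre of its underside, on the plank's top; axes parallel to the plank's.
- crate: Small slatted wooden crate of potatoes, fixed on the plank: 110 mm by 110 mm, 79 mm tall (the potatoes stay below the rim). Origin: centre of its underside, on the plank's top; axes parallel to the plank's.
- tall_jar: Tall slim glass jar of brown preserve with a flat tin cap, loose, standing: body 58 mm diameter (straight from the foot up to 126 mm), cap 52 mm diameter, 150 mm tall in all, about 0.5 kg. Origin: centre of its underside; z up through the cap.
- wide_jar: Squat wide glass jar of brown preserve with a flat tin cap, loose, standing: body 64 mm diameter (straight from the foot up to 56 mm), cap 58 mm diameter, 80 mm tall in all, about 0.35 kg. Origin: centre of its underside; z up through the cap.
- small_jar: Smallest glass jar of brown preserve with a flat tin cap, loose, standing: body 46 mm diameter (straight from the foot up to 36 mm), cap 41 mm diameter, 60 mm tall in all, about 0.13 kg. Origin: centre of its underside; z up through the cap.
- lid: Round dark brown wooden lid of the crock, loose, lying flat on the bench, knob up: disc 116 mm diameter, 12 mm thick, flat underside; upright round knob on its middle 26 mm diameter, 30 mm tall (top 42 mm above the underside); about 0.15 kg. Origin: centre of the disc's underside; z up through the knob.
- mug: Bystander: white mug with a handle, 80 mm diameter, 80 mm tall, loose on the bench to the left. Origin: centre of its underside. Leave alone.
- stone: Bystander: grey rounded stone, 94 mm across, 45 mm tall, loose on the bench to the right. Origin: centre of its underside. Leave alone.
There are look-alikes about, which are no part of the job. Leave any black, blue or yellow look-alike of the small_jar alone.

How it is judged (in metres and radians):
At the end, for the whole second after the job is handed in: Wide jar on the plank within 15 mm of midway crock-crate; small jar on its cap within 10 mm of its axis; tall jar outside the crock, gap 15-45 mm, within 15 mm of the plank's centre line; lid flat on the crock within 12 mm of its axis. All upright within 0.08 rad, released, at rest (horizontal distance between wide_jar and plank below 0.015 m and z of wide_jar in the frame of plank between 0.017 and 0.027 m and horizontal distance between small_jar and wide_jar below 0.01 m and z of small_jar in the frame of wide_jar between 0.076 and 0.084 m and x of tall_jar in the frame of crock between -0.015 and 0.015 m and z of tall_jar in the frame of plank between 0.017 and 0.027 m and ((y of crock in the frame of plank above 0 m and y of tall_jar in the frame of crock between 0.099 and 0.129 m) or (y of crock in the frame of plank below 0 m and y of tall_jar in the frame of crock between -0.129 and -0.099 m)) and horizontal distance between lid and crock below 0.012 m and z of lid in the frame of crock between 0.096 and 0.104 m and angle between each of tall_jar, wide_jar, small_jar, lid's own z axis and vertical below 0.08 rad and linear speed of each of tall_jar, wide_jar, small_jar, lid below 0.02 m/s and contact force between each of tall_jar, wide_jar, small_jar, lid and the fingers below 0.05 N); the robot touches nothing.
It fails at once if a jar or the lid is dropped: it moves faster than 0.6 m/s with no finger on it (a fall of about 18 mm) ((linear speed of tall_jar above 0.6 m/s and contact force between tall_jar and the fingers below 0.05 N) or (linear speed of wide_jar above 0.6 m/s and contact force between wide_jar and the fingers below 0.05 N) or (linear speed of small_jar above 0.6 m/s and contact force between small_jar and the fingers below 0.05 N) or (linear speed of lid above 0.6 m/s and contact force between lid and the fingers below 0.05 N)).
It fails at once if a jar is tipped more than 0.6 rad from upright (angle between any of tall_jar, wide_jar, small_jar's own z axis and vertical above 0.6 rad).
It fails at once if the mug or the stone is shifted more than 30 mm (distance of any of mug, stone from where it was at the start of the episode above 0.03 m).
It also fails if it takes over 115 s, if anything falls off the work surface, if the arm or the gripper's body presses on something with over 40 N, if the wrist force passes 120 N, or if a joint passes its speed limit or range.

## Working session

There is one attempt and no reset: what is moved stays moved. The work goes in short steps, Python scripts to look and compute and a tool call to move; the robot and the scene stay as the last step left them, time stands still between calls to the robot, and variables do not carry over. Pictures are saved under pics/ and viewed, at most 14 in all, crops included, and the job is handed in when it is done.

Besides the shell and the picture viewer there is one more tool, called after "Request:" in YAML: its name, and indented under it one key for each argument. carry_out: Moves the arm, as the interface text tells. Its arguments: {"type":"object","properties":{"targets":{"type":"array","items":{"type":"array","items":{"type":"number","minimum":-1,"maximum":1}}},"hand":{"type":"number"},"squeeze":{"type":"number"}},"required":["targets"]}

```bash
mkdir -p pics; ls
python3 - <<'E'
from plant import r
import cv2
for n in("scene","top"):
    cv2.imwrite(f"pics/{n}0.png",r.capture(n)[:,:,::-1]); i=r.camera_info(n); print(n,i)
print(r.get_state())
E
```

```text
pics
scene {'K': array([[544.68654364,   0.        , 286.15996283],
       [  0.        , 544.68654364, 198.99387113],
       [  0.        ,   0.        ,   1.        ]]), 'eye': array([ 1.3299983 , -0.8328183 ,  0.98705174]), 'attitude': array([-128.76768295,    0.85459286,   46.3737603 ])}
top {'K': array([[414.46717395,   0.        , 275.84691038],
       [  0.        , 414.46717395, 202.84980724],
       [  0.        ,   0.        ,   1.        ]]), 'eye': array([ 0.36489828, -0.02383381,  1.04428287]), 'attitude': array([-174.39321003,    1.11814664,  -89.23742937])}
{'time_s': 0.1, 'joints': array([-5.91255208e+01,  2.05858716e+01,  6.39255374e-01, -1.72070734e-02,
       -7.01365785e+01, -1.65054257e+01]), 'qd': array([ 0.03153817, -0.2385703 ,  0.00370284,  0.05540817, -0.11451939,
        0.04348089]), 'joint_torque': array([-1.22171434e-03, -5.84165025e+01,  2.93753314e+01,  7.01560602e+00,
        1.02121293e-02, -6.74826288e-05]), 'tcp_pos': array([ 0.16736032, -0.6534812 ,  0.23373628]), 'eef_rot': array([ 1.79915637e+02, -8.12803211e-03, -1.65636799e+02]), 'contact_force': array([ 0.23601868, -0.19101877,  0.20218315]), 'moment': array([ 0.05836389, -0.03488254, -0.01002994]), 'gripper_force': 0.0, 'gripper_width': 0.08765129909586868}
```

View pics/scene0.png

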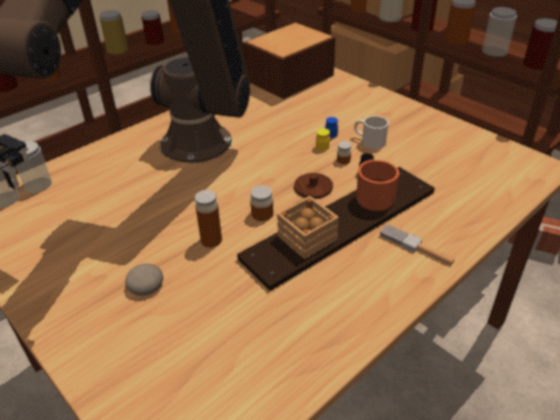

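View pics/top0.png

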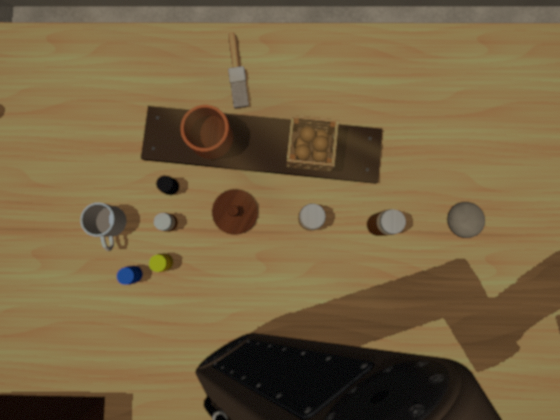

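The small_jar candidates in the top view are (165,222) white/tin cap over brown glass, (168,185) black, (129,275) blue and (160,263) yellow. The one at (165,222) fits the description: brown preserve with a tin cap. I'll confirm it in enlarged crops.

Run:
```python
import cv2
a=cv2.imread("pics/top0.png")
cv2.imwrite("pics/cA.png",cv2.resize(a[100:290,80:260],None,fx=3.15,fy=3.15,interpolation=cv2.INTER_CUBIC)[:600])
cv2.imwrite("pics/cB.png",cv2.resize(a[100:250,200:400],None,fx=4,fy=4,interpolation=cv2.INTER_CUBIC))
s=cv2.imread("pics/scene0.png")
```

```text
(no output)
```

View pics/cA.png

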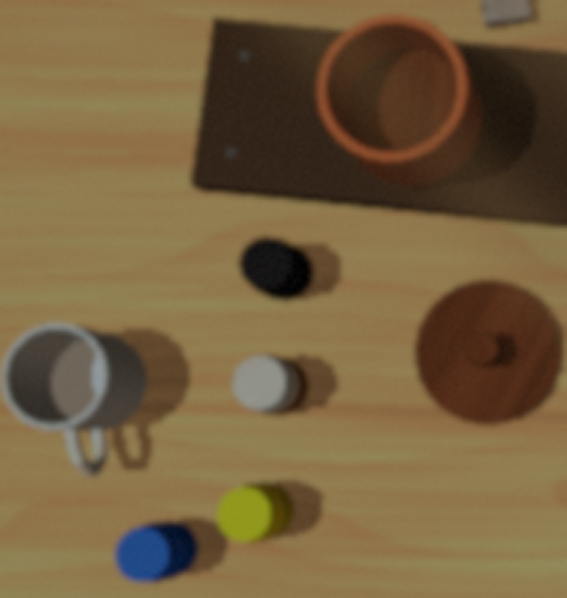

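View pics/cB.png

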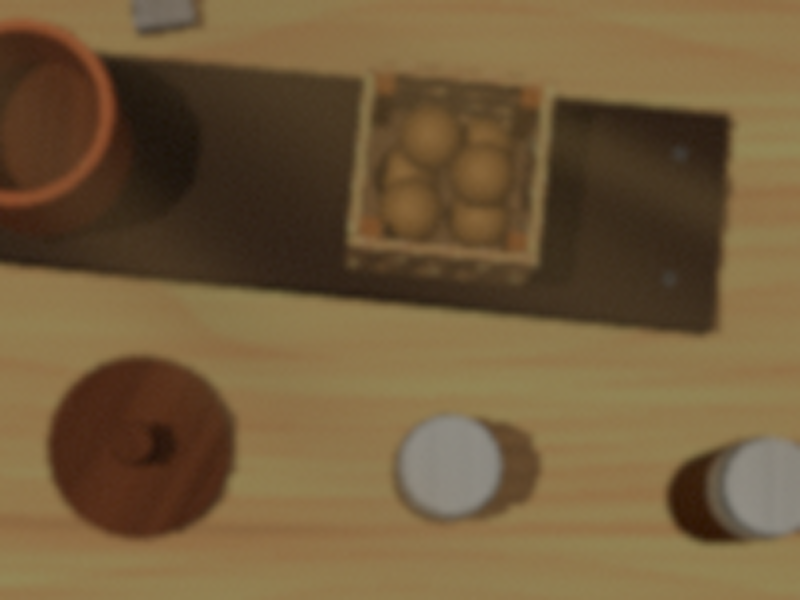

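The top view shows one jar with a tin cap among the look-alikes, in cA at (263,384). Black is at (277,268), yellow at (245,514) and blue at (152,553). In the scene view that same jar shows brown glass under its cap, so it is the small_jar. Now I'll compute positions.

```bash
cat > h.py <<'E'
from plant import r
import numpy as np, cv2
from scipy.spatial.transform import Rotation as R
def ray(n,u,v,z,info=None):
    i=info or r.camera_info(n); d=R.from_euler('xyz',i['attitude'],degrees=True).as_matrix()@np.linalg.inv(i['K'])@[u,v,1]
    return i['eye']+d*(z-i['eye'][2])/d[2]
def proj(n,p,info=None):
    i=info or r.camera_info(n); q=R.from_euler('xyz',i['attitude'],degrees=True).as_matrix().T@(np.array(p)-i['eye']); q=i['K']@q; return q[:2]/q[2]
E
python3 - <<'E'
from h import *
np.set_printoptions(precision=4,suppress=True)
A=lambda x,y:((x+.5)/3.15-.5+80,(y+.5)/3.15-.5+100)
B=lambda x,y:((x+.5)/4-.5+200,(y+.5)/4-.5+100)
t=lambda uv,z:ray('top',*uv,z)
P=dict(small=t(A(263,384),.06),lid=t(A(490,352),.012),crock=t(A(393,90),.122),wide=t(B(452,467),.08),tall=t(B(771,487),.15),mug=t(A(55,378),.08))
for k,p in P.items(): print(k,p[:2],'scene px of top',proj('scene',p))
c=[t(q,.022) for q in(A(214,19),A(193,185),B(715,332),B(732,115))]
print('plank',np.mean(c,0),c)
cr=[t(B(*q),.101) for q in((371,78),(553,97),(537,262),(350,243))]
print('crate',np.mean(cr,0),'mid',(np.mean(cr,0)+P['crock'])/2)
L=(c[0]+c[1]-c[2]-c[3]);print('plank yaw',np.degrees(np.arctan2(L[1],L[0]))-90)
d=P['crock']-np.mean(cr,0);print(np.linalg.norm(d[:2]),np.degrees(np.arctan2(d[1],d[0]))-90)
E
```

```text
small [0.4133 0.2653] scene px of top [343.0553 144.4066]
lid [0.4433 0.0991] scene px of top [312.294  183.7606]
crock [0.6246 0.1608] scene px of top [376.985 170.39 ]
wide [ 0.4287 -0.0898] scene px of top [260.178 191.093]
tall [ 0.4154 -0.256 ] scene px of top [205.2143 195.4831]
mug [0.4149 0.4155] scene px of top [374.9255 121.2918]
plank [0.6146 0.0358 0.022 ] [array([0.7105, 0.3282, 0.022 ]), array([0.5738, 0.3392, 0.022 ]), array([ 0.5183, -0.256 ,  0.022 ]), array([ 0.6559, -0.2681,  0.022 ])]
crate [ 0.5998 -0.0879  0.101 ] mid [0.6122 0.0365 0.1115]
plank yaw -5.278386549617991
0.24996286486739905 -5.693447320658208
```

Estimates agree: the crock–crate distance comes out at 0.250 m and the yaw at about −5.5°. I'll turn the gripper so the jaws close along the plank's x (yaw −95.4°).

Request:
carry_out:
  targets:
    - [0, 0, -0.06, 0, 0, -0.146]
    - [0, 0, 0, 0, 0, -0.146]
    - [0, 0, 0, 0, 0, -0.146]
    - [0, 0, 0, 0, 0, -0.146]
  hand: 1

```text
time_s: 0.6
tcp_pos: [0.1675, -0.6536, 0.2641]
eef_rot: [180.0, 0.0, -130.3]
contact_force: [0.5, 0.1, -0.5]
gripper_width: 0.0876
gripper_force: 0.0
```

Request:
carry_out:
  targets:
    - [0, 0, 0, 0, 0, -0.146]
    - [0, 0, 0, 0, 0, -0.146]
    - [0, 0, 0, 0, 0, -0.146]
    - [0, 0, 0, 0, 0, -0.146]

```text
time_s: 1.1
tcp_pos: [0.1674, -0.6536, 0.264]
eef_rot: [180.0, 0.1, -95.3]
contact_force: [0.2, -0.6, 0.0]
gripper_width: 0.0875
gripper_force: 0.0
```

```bash
cat > go.py <<'E'
import sys
from h import *
np.set_printoptions(precision=4,suppress=True)
# usage: go.py x y z yaw -> shift (units, tool axes as they stand), turn units, rows
g=np.array(list(map(float,sys.argv[1:5]))); s=r.get_state()
Rm=R.from_euler('xyz',s['eef_rot'],degrees=True); d=Rm.inv().apply(g[:3]-s['tcp_pos'])/.5
t=(Rm.inv()*R.from_euler('xyz',[180,0,g[3]],degrees=True)).as_rotvec(degrees=True)/60
print('t',round(s['time_s'],2),'tcp',s['tcp_pos'],s['eef_rot'],'w',s['gripper_width'],s['gripper_force'])
print('shift',d,'rows>=',np.linalg.norm(d)/.125,'turn',t)
E
python3 go.py 0.4154 -0.256 0.28 -95.4
```

```text
t 1.1 tcp [ 0.1674 -0.6536  0.264 ] [179.9745   0.0572 -95.2641] w 0.08748118713639647 0.0
shift [-0.8373 -0.4209 -0.0314] rows>= 7.501473593892014 turn [0.0004 0.001  0.0023]
```

Request:
carry_out:
  targets:
    - [-0.093, -0.047, -0.01, 0, 0, 0]
    - [-0.093, -0.047, -0.01, 0, 0, 0]
    - [-0.093, -0.047, -0.01, 0, 0, 0]
    - [-0.093, -0.047, 0, 0, 0, 0]
    - [-0.093, -0.047, 0, 0, 0, 0]

```text
time_s: 1.72
tcp_pos: [0.3074, -0.4322, 0.2794]
eef_rot: [180.0, 0.0, -95.6]
contact_force: [0.6, -0.6, 0.2]
gripper_width: 0.0877
gripper_force: 0.0
```

Request:
carry_out:
  targets:
    - [-0.093, -0.047, 0, 0, 0, 0]
    - [-0.093, -0.047, 0, 0, 0, 0]
    - [-0.093, -0.046, 0, 0, 0, 0]
    - [-0.093, -0.045, 0, 0, 0, 0]
    - [0, 0, 0, 0, 0, 0]

```text
time_s: 2.35
tcp_pos: [0.4183, -0.2551, 0.2794]
eef_rot: [-180.0, 0.0, -95.3]
contact_force: [-0.1, 0.3, 0.3]
gripper_width: 0.0876
gripper_force: 0.0
```

```bash
python3 go.py 0.4154 -0.256 0.101 -95.4
python3 - <<'E'
from h import *
i=r.camera_info('wrist'); a=r.capture('wrist'); cv2.imwrite('pics/w1.png',a[:,:,::-1])
print(i['eye'],i['attitude'])
for p in((.4154,-.256,.15),(.4287,-.0898,.08)): print(proj('wrist',p,i))
E
```

```text
t 2.35 tcp [ 0.4183 -0.2551  0.2794] [-180.        0.026   -95.3081] w 0.08757724415354665 0.0
shift [0.0024 0.0056 0.3568] rows>= 2.854457355459741 turn [0.     0.0004 0.0015]
[ 0.41181451 -0.3371029   0.43030927] [ 1.62197107e+02 -8.21192181e-02  1.74699702e+02]
[283.22100575 202.14435466]
[283.75172606 328.78010405]
```

View pics/w1.png

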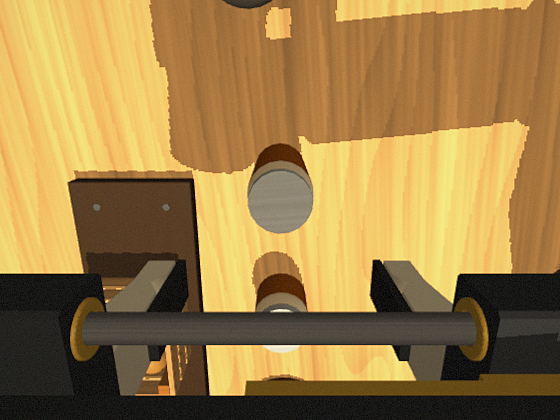

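The tall jar's cap centre shows at (281,201), against a prediction of (283,202), so the calibration is good. I'll descend and grip.

Request:
carry_out:
  targets:
    - [0.001, 0.002, 0.1, 0, 0, 0]
    - [0.001, 0.001, 0.1, 0, 0, 0]
    - [0, 0, 0.1, 0, 0, 0]
    - [0, 0, 0.057, 0, 0, 0]
    - [0, 0, 0, 0, 0, 0]

```text
time_s: 3.02
tcp_pos: [0.4131, -0.259, 0.0991]
eef_rot: [179.7, 0.0, -95.6]
contact_force: [-0.1, 0.3, 0.9]
gripper_width: 0.0876
gripper_force: 0.0
```

Request:
carry_out:
  targets:
    - [0, 0, 0, 0, 0, 0]
    - [0, 0, 0, 0, 0, 0]
    - [0, 0, 0, 0, 0, 0]
    - [0, 0, 0, 0, 0, 0]
    - [0, 0, 0, 0, 0, 0]
  hand: 0
  squeeze: 25

```text
time_s: 3.65
tcp_pos: [0.4163, -0.2587, 0.1019]
eef_rot: [-179.9, -0.0, -95.5]
contact_force: [1.3, 0.5, 5.3]
gripper_width: 0.0576
gripper_force: 25.0
```

Request:
carry_out:
  targets:
    - [0, 0, 0, 0, 0, 0]
    - [0, 0, 0, 0, 0, 0]
    - [0, 0, 0, 0, 0, 0]

```text
time_s: 4.03
tcp_pos: [0.4163, -0.2587, 0.1019]
eef_rot: [-179.9, -0.0, -95.5]
contact_force: [1.2, 0.7, 6.5]
gripper_width: 0.0576
gripper_force: 25.0
```

Request:
carry_out:
  targets:
    - [0, 0, -0.02, 0, 0, 0]
    - [0, 0, -0.06, 0, 0, 0]
    - [0, 0, -0.1, 0, 0, 0]
    - [0, 0, -0.1, 0, 0, 0]
    - [0, 0, -0.08, 0, 0, 0]

```text
time_s: 4.65
tcp_pos: [0.4146, -0.2582, 0.2829]
eef_rot: [180.0, 0.0, -95.6]
contact_force: [0.7, 0.3, -4.9]
gripper_width: 0.0574
gripper_force: 25.0
```

```bash
python3 go.py 0.6352 0.2728 0.29 -95.4
```

```text
t 4.65 tcp [ 0.4146 -0.2582  0.2829] [179.9913   0.0297 -95.5558] w 0.057449983336172225 24.989753451191064
shift [-1.0997 -0.3362 -0.0137] rows>= 9.199879974200165 turn [ 0.0001  0.0005 -0.0026]
```

Request:
carry_out:
  targets:
    - [-0.03, -0.009, -0.004, 0, 0, 0]
    - [-0.07, -0.022, -0.005, 0, 0, 0]
    - [-0.1, -0.031, -0.005, 0, 0, 0]
    - [-0.1, -0.031, 0, 0, 0, 0]
    - [-0.1, -0.031, 0, 0, 0, 0]

```text
time_s: 5.28
tcp_pos: [0.4955, -0.0633, 0.2865]
eef_rot: [179.8, -0.0, -95.6]
contact_force: [0.4, -0.7, -5.0]
gripper_width: 0.0575
gripper_force: 25.0
```

Request:
carry_out:
  targets:
    - [-0.1, -0.031, 0, 0, 0, 0]
    - [-0.1, -0.031, 0, 0, 0, 0]
    - [-0.1, -0.031, 0, 0, 0, 0]
    - [-0.1, -0.031, 0, 0, 0, 0]
    - [-0.1, -0.031, 0, 0, 0, 0]

```text
time_s: 5.9
tcp_pos: [0.5968, 0.1778, 0.286]
eef_rot: [179.8, -0.1, -95.5]
contact_force: [1.5, -1.2, -3.8]
gripper_width: 0.0571
gripper_force: 25.0
```

Request:
carry_out:
  targets:
    - [-0.1, -0.031, 0, 0, 0, 0]
    - [-0.07, -0.02, 0, 0, 0, 0]
    - [-0.03, -0.007, 0, 0, 0, 0]
    - [0, 0, 0, 0, 0, 0]
    - [0, 0, 0, 0, 0, 0]

```text
time_s: 6.52
tcp_pos: [0.6356, 0.2719, 0.2874]
eef_rot: [179.9, -0.1, -95.6]
contact_force: [-0.2, -0.5, -4.6]
gripper_width: 0.0578
gripper_force: 25.0
```

```bash
python3 go.py 0.6352 0.2728 0.125 -95.4
python3 - <<'E'
from h import *
a=r.capture('top'); cv2.imwrite('pics/t1.png',cv2.resize(a[60:260,80:340,::-1],None,fx=3,fy=3,interpolation=cv2.INTER_CUBIC))
E
```

```text
t 6.53 tcp [0.6356 0.2719 0.2874] [179.9239  -0.0543 -95.5685] w 0.05776209378862125 24.989868095572092
shift [-0.002   0.0005  0.3248] rows>= 2.5987025375228865 turn [ 0.0013 -0.0009 -0.0028]
```

View pics/t1.png

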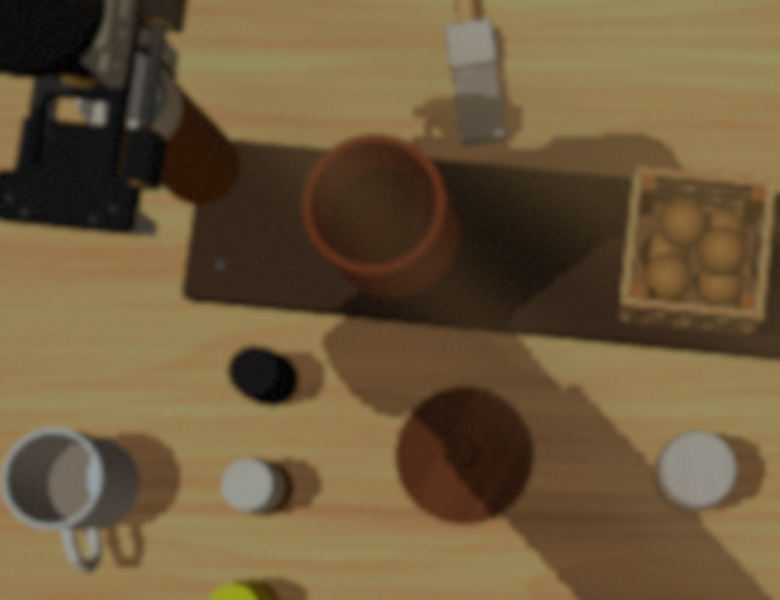

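The jar hangs at the plank's left end and nothing is in the way. I'll lower it.

Request:
carry_out:
  targets:
    - [-0.002, 0, 0.09, 0, 0, -0.002]
    - [0, 0, 0.1, 0, 0, 0]
    - [0, 0, 0.08, 0, 0, 0]
    - [0, 0, 0.04, 0, 0, 0]
    - [0, 0, 0, 0, 0, 0]

```text
time_s: 7.2
tcp_pos: [0.6353, 0.2721, 0.1316]
eef_rot: [179.9, -0.1, -95.5]
contact_force: [-0.4, -0.2, -3.2]
gripper_width: 0.0574
gripper_force: 25.0
```

Request:
carry_out:
  targets:
    - [0, 0, 0.006, 0, 0, 0]
    - [0, 0, 0.003, 0, 0, 0]
    - [0, 0, 0, 0, 0, 0]
    - [0, 0, 0, 0, 0, 0]

```text
time_s: 7.7
tcp_pos: [0.6366, 0.2738, 0.1291]
eef_rot: [-180.0, 0.0, -95.4]
contact_force: [-0.1, -0.5, -4.4]
gripper_width: 0.0573
gripper_force: 25.0
```

Request:
carry_out:
  targets:
    - [0, 0, 0.004, 0, 0, 0]
    - [0, 0, 0, 0, 0, 0]

```text
time_s: 7.95
tcp_pos: [0.6362, 0.2736, 0.1263]
eef_rot: [180.0, -0.0, -95.4]
contact_force: [0.2, -0.5, -3.8]
gripper_width: 0.0573
gripper_force: 25.0
```

Request:
carry_out:
  targets:
    - [0, 0, 0.004, 0, 0, 0]
    - [0, 0, 0, 0, 0, 0]

```text
time_s: 8.2
tcp_pos: [0.6363, 0.2736, 0.1243]
eef_rot: [180.0, -0.0, -95.4]
contact_force: [0.2, 0.4, -4.3]
gripper_width: 0.0571
gripper_force: 25.0
```

Request:
carry_out:
  targets:
    - [0, 0, 0.002, 0, 0, 0]
    - [0, 0, 0, 0, 0, 0]

```text
time_s: 8.45
tcp_pos: [0.6365, 0.2737, 0.124]
eef_rot: [-180.0, 0.0, -95.4]
contact_force: [-1.4, 0.5, -0.9]
gripper_width: 0.0576
gripper_force: 25.0
```

Contact is made: the weight has come off. I'll release, rise, and go above the wide jar.

Request:
carry_out:
  targets:
    - [0, 0, 0.001, 0, 0, 0]
    - [0, 0, 0, 0, 0, 0]

```text
time_s: 8.7
tcp_pos: [0.6366, 0.2737, 0.1239]
eef_rot: [-180.0, 0.0, -95.4]
contact_force: [-2.2, -0.7, 5.1]
gripper_width: 0.0577
gripper_force: 25.0
```

Request:
carry_out:
  targets:
    - [0, 0, 0, 0, 0, 0]
    - [0, 0, 0, 0, 0, 0]
    - [0, 0, 0, 0, 0, 0]
    - [0, 0, 0, 0, 0, 0]
  hand: 1

```text
time_s: 9.2
tcp_pos: [0.6364, 0.2736, 0.1229]
eef_rot: [180.0, -0.0, -95.4]
contact_force: [-0.6, -0.6, -0.3]
gripper_width: 0.0865
gripper_force: 0.0
```

Request:
carry_out:
  targets:
    - [0, 0, -0.03, 0, 0, 0]
    - [0, 0, -0.08, 0, 0, 0]
    - [0, 0, -0.1, 0, 0, 0]
    - [0, 0, -0.05, 0, 0, 0]
    - [0, 0, 0, 0, 0, 0]

```text
time_s: 9.82
tcp_pos: [0.6376, 0.2742, 0.2574]
eef_rot: [-179.7, 0.2, -95.4]
contact_force: [-0.3, -0.3, -1.3]
gripper_width: 0.0876
gripper_force: 0.0
```

```bash
python3 go.py 0.4287 -0.0898 0.2 -95.4
```

```text
t 9.82 tcp [0.6376 0.2742 0.2574] [-179.7175    0.2183  -95.4149] w 0.08760728628236408 0.0
shift [0.7647 0.3477 0.1102] rows>= 6.77769921238234 turn [-0.0047  0.0036 -0.0003]
```

Request:
carry_out:
  targets:
    - [0.09, 0.041, 0, 0, 0, 0]
    - [0.09, 0.041, 0, 0, 0, 0]
    - [0.09, 0.041, 0, 0, 0, 0]
    - [0.09, 0.041, 0, 0, 0, 0]
    - [0.09, 0.041, 0, 0, 0, 0]

```text
time_s: 10.45
tcp_pos: [0.5118, 0.0579, 0.253]
eef_rot: [180.0, -0.0, -95.4]
contact_force: [0.9, -0.4, -0.2]
gripper_width: 0.0877
gripper_force: 0.0
```

Request:
carry_out:
  targets:
    - [0.09, 0.041, 0.02, 0, 0, 0]
    - [0.09, 0.041, 0.03, 0, 0, 0]
    - [0.09, 0.041, 0.03, 0, 0, 0]
    - [0.045, 0.02, 0.03, 0, 0, 0]
    - [0, 0, 0, 0, 0, 0]

```text
time_s: 11.08
tcp_pos: [0.4251, -0.0919, 0.1972]
eef_rot: [179.9, -0.0, -95.6]
contact_force: [0.4, 0.7, -0.1]
gripper_width: 0.0879
gripper_force: 0.0
```

```bash
python3 go.py 0.4287 -0.0898 0.031 -95.4
```

```text
t 11.07 tcp [ 0.4251 -0.0919  0.1972] [179.8814  -0.0175 -95.5678] w 0.08794405549060125 0.0
shift [-0.0051 -0.0074  0.3324] rows>= 2.660131205667427 turn [ 0.002  -0.0003 -0.0028]
```

Request:
carry_out:
  targets:
    - [-0.003, -0.004, 0.09, 0, 0, 0]
    - [0, 0, 0.1, 0, 0, 0]
    - [0, 0, 0.06, 0, 0, 0]
    - [0, 0, 0.01, 0, 0, 0]
    - [0, 0, 0, 0, 0, 0]

```text
time_s: 11.7
tcp_pos: [0.4301, -0.089, 0.0688]
eef_rot: [-180.0, -0.0, -95.4]
contact_force: [0.7, -0.4, 0.7]
gripper_width: 0.0879
gripper_force: 0.0
```

Request:
carry_out:
  targets:
    - [0, 0, 0, 0, 0, 0]
    - [0, 0, 0, 0, 0, 0]

```text
time_s: 11.95
tcp_pos: [0.4299, -0.0892, 0.0691]
eef_rot: [-179.9, 0.0, -95.4]
contact_force: [0.1, 0.8, -0.1]
gripper_width: 0.0876
gripper_force: 0.0
```

```bash
python3 go.py 0.4287 -0.0898 0.031 -95.4
```

```text
t 11.95 tcp [ 0.4299 -0.0892  0.0691] [-179.8763    0.0401  -95.4245] w 0.08759876641332703 0.0
shift [0.0015 0.0024 0.0763] rows>= 0.6105639621098136 turn [-0.0021  0.0007 -0.0004]
```

Request:
carry_out:
  targets:
    - [0.001, 0.002, 0.05, 0, 0, 0]
    - [0, 0, 0.024, 0, 0, 0]
    - [0, 0, 0, 0, 0, 0]
    - [0, 0, 0, 0, 0, 0]

```text
time_s: 12.45
tcp_pos: [0.4285, -0.0897, 0.0316]
eef_rot: [-180.0, 0.0, -95.4]
contact_force: [0.3, 0.3, -0.3]
gripper_width: 0.0878
gripper_force: 0.0
```

Request:
carry_out:
  targets:
    - [0, 0, 0, 0, 0, 0]
    - [0, 0, 0, 0, 0, 0]
    - [0, 0, 0, 0, 0, 0]
    - [0, 0, 0, 0, 0, 0]
    - [0, 0, 0, 0, 0, 0]
  hand: 0
  squeeze: 22

```text
time_s: 13.08
tcp_pos: [0.429, -0.0896, 0.0315]
eef_rot: [-179.9, 0.0, -95.4]
contact_force: [2.5, -0.0, 3.7]
gripper_width: 0.0636
gripper_force: 22.0
```

Request:
carry_out:
  targets:
    - [0, 0, -0.02, 0, 0, 0]
    - [0, 0, -0.06, 0, 0, 0]
    - [0, 0, -0.1, 0, 0, 0]
    - [0, 0, -0.1, 0, 0, 0]
    - [0, 0, -0.08, 0, 0, 0]

```text
time_s: 13.7
tcp_pos: [0.4267, -0.0899, 0.2129]
eef_rot: [179.9, 0.0, -95.4]
contact_force: [0.7, -0.4, -4.4]
gripper_width: 0.0638
gripper_force: 22.0
```

```bash
python3 go.py 0.6130 0.0362 0.21 -95.4
```

```text
t 13.7 tcp [ 0.4267 -0.0899  0.2129] [179.9491   0.0205 -95.4484] w 0.06377263371243187 21.999412324803416
shift [-0.2864 -0.3469  0.0055] rows>= 3.5995772367339978 turn [ 0.0008  0.0003 -0.0008]
```

Request:
carry_out:
  targets:
    - [-0.03, -0.036, 0, 0, 0, 0]
    - [-0.06, -0.073, 0, 0, 0, 0]
    - [-0.07, -0.085, 0, 0, 0, 0]
    - [-0.07, -0.085, 0, 0, 0, 0]
    - [-0.04, -0.048, 0, 0, 0, 0]

```text
time_s: 14.32
tcp_pos: [0.6043, 0.0308, 0.2082]
eef_rot: [179.7, -0.1, -95.4]
contact_force: [0.3, -1.2, -4.1]
gripper_width: 0.0632
gripper_force: 22.0
```

Request:
carry_out:
  targets:
    - [-0.016, -0.02, 0, 0, 0, 0]
    - [0, 0, 0, 0, 0, 0]
    - [0, 0, 0, 0, 0, 0]
    - [0, 0, 0, 0, 0, 0]

```text
time_s: 14.82
tcp_pos: [0.6136, 0.0356, 0.2113]
eef_rot: [180.0, 0.0, -95.5]
contact_force: [0.4, -0.5, -4.8]
gripper_width: 0.0638
gripper_force: 22.0
```

```bash
python3 go.py 0.6130 0.0362 0.053 -95.4
```

```text
t 14.82 tcp [0.6136 0.0356 0.2113] [179.9966   0.0091 -95.4614] w 0.06377148536387904 21.998926200612914
shift [-0.001   0.0013  0.3166] rows>= 2.532559335041312 turn [ 0.0001  0.0002 -0.001 ]
```

Request:
carry_out:
  targets:
    - [-0.001, 0.001, 0.06, 0, 0, 0]
    - [0, 0, 0.1, 0, 0, 0]
    - [0, 0, 0.09, 0, 0, 0]
    - [0, 0, 0.05, 0, 0, 0]
    - [0, 0, 0.006, 0, 0, 0]

```text
time_s: 15.45
tcp_pos: [0.6124, 0.0359, 0.0567]
eef_rot: [179.8, -0.1, -95.5]
contact_force: [0.6, -0.6, -3.2]
gripper_width: 0.0636
gripper_force: 22.0
```

Request:
carry_out:
  targets:
    - [0, 0, 0, 0, 0, 0]
    - [0, 0, 0.003, 0, 0, 0]
    - [0, 0, 0, 0, 0, 0]

```text
time_s: 15.82
tcp_pos: [0.6144, 0.0369, 0.0576]
eef_rot: [-179.9, 0.0, -95.4]
contact_force: [0.4, -0.5, -3.4]
gripper_width: 0.0639
gripper_force: 22.0
```

Request:
carry_out:
  targets:
    - [0, 0, 0.003, 0, 0, 0]
    - [0, 0, 0, 0, 0, 0]

```text
time_s: 16.08
tcp_pos: [0.6138, 0.0367, 0.0551]
eef_rot: [-180.0, 0.0, -95.4]
contact_force: [0.3, -0.8, -3.9]
gripper_width: 0.0633
gripper_force: 22.0
```

Request:
carry_out:
  targets:
    - [0, 0, 0.003, 0, 0, 0]
    - [0, 0, 0, 0, 0, 0]

```text
time_s: 16.32
tcp_pos: [0.6139, 0.0367, 0.0535]
eef_rot: [-180.0, -0.0, -95.4]
contact_force: [0.5, 0.4, -3.2]
gripper_width: 0.0635
gripper_force: 22.0
```

Request:
carry_out:
  targets:
    - [0, 0, 0.001, 0, 0, 0]
    - [0, 0, 0, 0, 0, 0]

```text
time_s: 16.58
tcp_pos: [0.614, 0.0367, 0.0535]
eef_rot: [-180.0, 0.0, -95.4]
contact_force: [-2.2, 0.9, 2.4]
gripper_width: 0.0633
gripper_force: 22.0
```

Request:
carry_out:
  targets:
    - [0, 0, 0.001, 0, 0, 0]
    - [0, 0, 0, 0, 0, 0]

```text
time_s: 16.82
tcp_pos: [0.614, 0.0367, 0.0535]
eef_rot: [-180.0, 0.0, -95.4]
contact_force: [-4.7, 1.2, 6.9]
gripper_width: 0.0637
gripper_force: 22.0
```

Request:
carry_out:
  targets:
    - [0, 0, 0, 0, 0, 0]
    - [0, 0, 0, 0, 0, 0]
    - [0, 0, 0, 0, 0, 0]
    - [0, 0, 0, 0, 0, 0]
  hand: 1

```text
time_s: 17.32
tcp_pos: [0.6139, 0.0367, 0.0525]
eef_rot: [180.0, -0.0, -95.4]
contact_force: [-0.5, -1.3, -0.2]
gripper_width: 0.087
gripper_force: 0.0
```

Request:
carry_out:
  targets:
    - [0, 0, -0.03, 0, 0, 0]
    - [0, 0, -0.08, 0, 0, 0]
    - [0, 0, -0.1, 0, 0, 0]
    - [0, 0, -0.1, 0, 0, 0.1]
    - [0, 0, -0.05, 0, 0, 0.16]

```text
time_s: 17.95
tcp_pos: [0.6149, 0.0368, 0.2374]
eef_rot: [-179.7, 0.2, -111.3]
contact_force: [0.3, 0.3, -0.8]
gripper_width: 0.0878
gripper_force: 0.0
```

Request:
carry_out:
  targets:
    - [0, 0, 0, 0, 0, 0.16]
    - [0, 0, 0, 0, 0, 0.16]
    - [0, 0, 0, 0, 0, 0.16]
    - [0, 0, 0, 0, 0, 0.16]
    - [0, 0, 0, 0, 0, 0.16]

```text
time_s: 18.58
tcp_pos: [0.6139, 0.0366, 0.2338]
eef_rot: [-180.0, 0.1, -159.3]
contact_force: [-0.3, 0.4, 0.2]
gripper_width: 0.0877
gripper_force: 0.0
```

Request:
carry_out:
  targets:
    - [0, 0, 0, 0, 0, 0.16]
    - [0, 0, 0, 0, 0, 0.16]
    - [0, 0, 0, 0, 0, 0.03]
    - [0, 0, 0, 0, 0, 0]

```text
time_s: 19.08
tcp_pos: [0.6139, 0.0367, 0.2332]
eef_rot: [180.0, 0.0, -179.9]
contact_force: [0.2, 0.4, -0.0]
gripper_width: 0.0875
gripper_force: 0.0
```

```bash
python3 go.py 0.4133 0.2653 0.2 -180
```

```text
t 19.07 tcp [0.6139 0.0367 0.2332] [ 179.9885    0.0386 -179.8665] w 0.08749274486210491 0.0
shift [0.4002 0.4581 0.0662] rows>= 4.8950756123227634 turn [0.0002 0.0006 0.0022]
```

Request:
carry_out:
  targets:
    - [0.07, 0.08, 0, 0, 0, 0]
    - [0.08, 0.09, 0, 0, 0, 0]
    - [0.08, 0.09, 0, 0, 0, 0]
    - [0.08, 0.09, 0, 0, 0, 0]
    - [0.06, 0.072, 0.03, 0, 0, 0]

```text
time_s: 19.7
tcp_pos: [0.428, 0.2497, 0.219]
eef_rot: [179.9, 0.1, -179.8]
contact_force: [0.4, 0.9, -1.2]
gripper_width: 0.0878
gripper_force: 0.0
```

Request:
carry_out:
  targets:
    - [0.03, 0.036, 0.036, 0, 0, 0]
    - [0, 0, 0, 0, 0, 0]
    - [0, 0, 0, 0, 0, 0]
    - [0, 0, 0, 0, 0, 0]

```text
time_s: 20.2
tcp_pos: [0.4147, 0.2655, 0.2001]
eef_rot: [180.0, 0.0, 180.0]
contact_force: [-1.8, 0.4, 0.7]
gripper_width: 0.0876
gripper_force: 0.0
```

```bash
python3 go.py 0.4133 0.2653 0.016 -180
python3 - <<'E'
from h import *
i=r.camera_info('wrist'); a=r.capture('wrist'); cv2.imwrite('pics/w2.png',a[:,:,::-1])
print(proj('wrist',(.4133,.2653,.06),i),proj('wrist',(.4233,.2653,.06),i))
E
```

```text
t 20.2 tcp [0.4147 0.2655 0.2001] [179.9627   0.0373 179.9551] w 0.08762334648693619 0.0
shift [ 0.003  -0.0007  0.3683] rows>= 2.946465858269093 turn [ 0.0006  0.0006 -0.0007]
[277.22730699 198.42758589] [277.25051597 210.07750802]
```

View pics/w2.png

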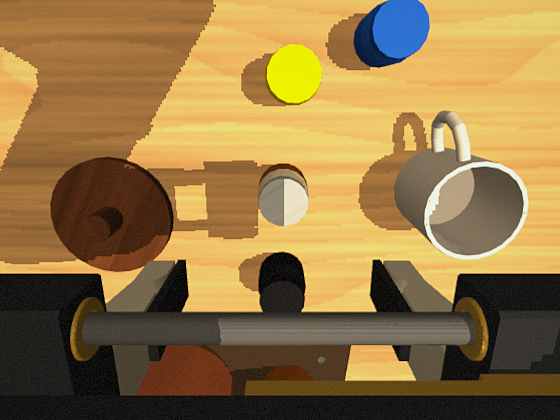

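The small jar's tin cap is at (283,201), against a prediction of (277,198), with the black (282,280), yellow (294,73) and mug (460,205) clear of the fingers. I'll shift +2 mm in y and descend to z = 0.020.

Request:
carry_out:
  targets:
    - [0, 0.004, 0.08, 0, 0, 0]
    - [0, 0, 0.1, 0, 0, 0]
    - [0, 0, 0.1, 0, 0, 0]
    - [0, 0, 0.06, 0, 0, 0]
    - [0, 0, 0.01, 0, 0, 0]

```text
time_s: 20.88
tcp_pos: [0.4137, 0.2664, 0.023]
eef_rot: [-179.8, -0.1, 179.9]
contact_force: [0.2, 0.9, 0.6]
gripper_width: 0.0879
gripper_force: 0.0
```

Request:
carry_out:
  targets:
    - [0, 0, 0, 0, 0, 0]
    - [0, 0, 0.006, 0, 0, 0]
    - [0, 0, 0, 0, 0, 0]

```text
time_s: 21.25
tcp_pos: [0.4144, 0.2683, 0.0224]
eef_rot: [179.9, 0.1, 180.0]
contact_force: [0.2, 0.5, -0.5]
gripper_width: 0.0877
gripper_force: 0.0
```

Request:
carry_out:
  targets:
    - [0, 0, 0, 0, 0, 0]
    - [0, 0, 0, 0, 0, 0]
    - [0, 0, 0, 0, 0, 0]
    - [0, 0, 0, 0, 0, 0]
    - [0, 0, 0, 0, 0, 0]
  hand: 0
  squeeze: 12

```text
time_s: 21.88
tcp_pos: [0.414, 0.2679, 0.0215]
eef_rot: [180.0, 0.0, 180.0]
contact_force: [0.3, 0.9, 0.4]
gripper_width: 0.0452
gripper_force: 12.0
```

Request:
carry_out:
  targets:
    - [0, 0, 0, 0, 0, 0]
    - [0, 0, 0, 0, 0, 0]

```text
time_s: 22.12
tcp_pos: [0.414, 0.2679, 0.0216]
eef_rot: [180.0, 0.0, 180.0]
contact_force: [-0.3, 1.1, -1.2]
gripper_width: 0.0451
gripper_force: 12.0
```

Request:
carry_out:
  targets:
    - [0, 0, -0.02, 0, 0, 0]
    - [0, 0, -0.06, 0, 0, 0]
    - [0, 0, -0.1, 0, 0, 0]
    - [0, 0, -0.1, 0, 0, 0]
    - [0, 0, -0.1, 0, 0, 0]

```text
time_s: 22.75
tcp_pos: [0.4136, 0.2673, 0.2139]
eef_rot: [180.0, 0.0, 180.0]
contact_force: [-0.8, 1.1, -1.8]
gripper_width: 0.0453
gripper_force: 12.0
```

Request:
carry_out:
  targets:
    - [0, 0, -0.04, 0, 0, -0.08]
    - [0, 0, 0, 0, 0, -0.15]
    - [0, 0, 0, 0, 0, -0.15]
    - [0, 0, 0, 0, 0, -0.15]
    - [0, 0, 0, 0, 0, -0.15]

```text
time_s: 23.38
tcp_pos: [0.4137, 0.2674, 0.2321]
eef_rot: [180.0, 0.0, -138.9]
contact_force: [0.1, 0.4, -0.8]
gripper_width: 0.0452
gripper_force: 12.0
```

Request:
carry_out:
  targets:
    - [0, 0, 0, 0, 0, -0.15]
    - [0, 0, 0, 0, 0, -0.15]
    - [0, 0, 0, 0, 0, -0.15]
    - [0, 0, 0, 0, 0, -0.15]
    - [0, 0, 0, 0, 0, -0.13]

```text
time_s: 24.0
tcp_pos: [0.4137, 0.2674, 0.2321]
eef_rot: [180.0, 0.0, -95.2]
contact_force: [0.6, -0.3, -2.0]
gripper_width: 0.0452
gripper_force: 12.0
```

Request:
carry_out:
  targets:
    - [0, 0, 0, 0, 0, 0]
    - [0, 0, 0, 0, 0, 0]

```text
time_s: 24.25
tcp_pos: [0.4139, 0.2677, 0.2318]
eef_rot: [180.0, 0.0, -95.6]
contact_force: [0.3, 0.1, -0.6]
gripper_width: 0.045
gripper_force: 12.0
```

```bash
python3 go.py 0.614 0.0367 0.24 -95.4
```

```text
t 24.25 tcp [0.4139 0.2677 0.2318] [179.9995   0.0092 -95.6035] w 0.04497624651772989 11.999726310605183
shift [ 0.4206 -0.4435 -0.0165] rows>= 4.891576983259266 turn [ 0.      0.0002 -0.0034]
```

Request:
carry_out:
  targets:
    - [0.04, -0.042, -0.01, 0, 0, 0]
    - [0.07, -0.074, -0.006, 0, 0, 0]
    - [0.08, -0.085, 0, 0, 0, 0]
    - [0.08, -0.085, 0, 0, 0, 0]
    - [0.08, -0.085, 0, 0, 0, 0]

```text
time_s: 24.88
tcp_pos: [0.5831, 0.0745, 0.2398]
eef_rot: [-180.0, 0.0, -95.6]
contact_force: [0.6, 0.8, -1.2]
gripper_width: 0.0456
gripper_force: 12.0
```

Request:
carry_out:
  targets:
    - [0.05, -0.052, 0, 0, 0, 0]
    - [0.02, -0.02, 0, 0, 0, 0]
    - [0, 0, 0, 0, 0, 0]
    - [0, 0, 0, 0, 0, 0]
    - [0, 0, 0, 0, 0, 0]

```text
time_s: 25.5
tcp_pos: [0.6142, 0.0387, 0.24]
eef_rot: [-180.0, 0.0, -95.4]
contact_force: [0.1, -0.3, -1.6]
gripper_width: 0.0455
gripper_force: 12.0
```

```bash
python3 go.py 0.614 0.0367 0.1235 -95.4
python3 - <<'E'
from h import *
i=r.camera_info('wrist'); a=r.capture('wrist'); cv2.imwrite('pics/w3.png',a[:,:,::-1])
s=r.capture('scene'); cv2.imwrite('pics/s3.png',cv2.resize(s[80:280,240:440,::-1],None,fx=3,fy=3,interpolation=cv2.INTER_CUBIC))
q=r.get_state()['tcp_pos'];print(q,proj('wrist',(.614,.0367,.102),i),proj('wrist',q+[0,0,.04],i))
print((proj('scene',(.614,.0367,.102))-[240,80])*3,(proj('scene',q+[0,0,-.0215])-[240,80])*3,(proj('scene',(.614,.0467,.102))-[240,80])*3)
E
```

```text
t 25.5 tcp [0.6142 0.0387 0.24  ] [-179.9787    0.0173  -95.3709] w 0.04549736740544172 11.999836892355233
shift [0.0041 0.     0.2329] rows>= 1.8635064263395422 turn [-0.0004  0.0003  0.0005]
[0.61431423 0.03859659 0.23994218] [279.69029211 198.13624273] [281.02212313 337.51040383]
[308.90049741 343.48909761] [317.80352771 232.26446627] [316.53787839 338.50640596]
```

View pics/s3.png

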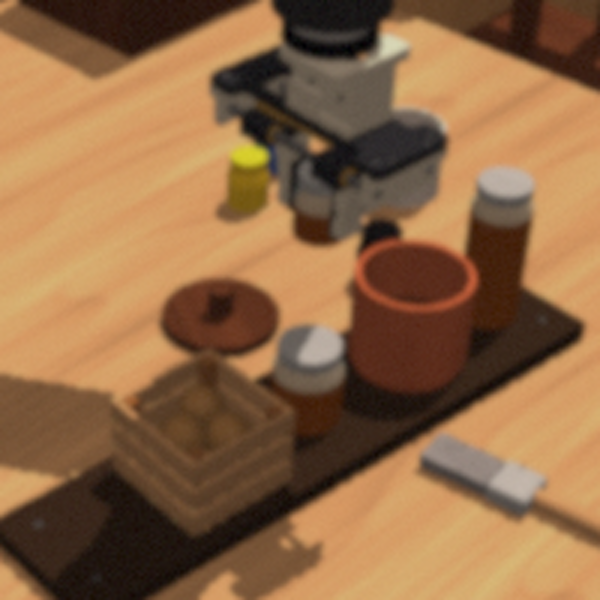

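The tall jar stands beside the crock and the wide jar between crock and crate, with its cap centre at (312,348) in the crop. I'll check the wide cap in the wrist view.

View pics/w3.png

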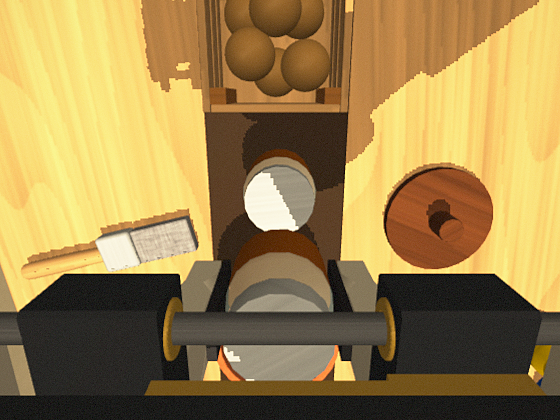

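The wide cap is at (280,199.5), against a prediction of (279.7,198), and the small jar is centred in the jaws. I'll lower it onto the cap.

Request:
carry_out:
  targets:
    - [0.002, 0, 0.07, 0, 0, 0]
    - [0, 0, 0.08, 0, 0, 0]
    - [0, 0, 0.05, 0, 0, 0]
    - [0, 0, 0.015, 0, 0, 0]
    - [0, 0, 0, 0, 0, 0]

```text
time_s: 26.22
tcp_pos: [0.6147, 0.037, 0.1324]
eef_rot: [-180.0, -0.0, -95.4]
contact_force: [0.5, 0.0, -0.4]
gripper_width: 0.0453
gripper_force: 12.0
```

Request:
carry_out:
  targets:
    - [0, 0, 0.006, 0, 0, 0]
    - [0, 0, 0, 0, 0, 0]
    - [0, 0, 0, 0, 0, 0]

```text
time_s: 26.6
tcp_pos: [0.6148, 0.0368, 0.1297]
eef_rot: [-179.9, 0.0, -95.4]
contact_force: [-0.3, -0.3, -1.6]
gripper_width: 0.0454
gripper_force: 12.0
```

Request:
carry_out:
  targets:
    - [0, 0, 0.003, 0, 0, 0]
    - [0, 0, 0, 0, 0, 0]

```text
time_s: 26.85
tcp_pos: [0.6145, 0.0367, 0.1275]
eef_rot: [180.0, -0.0, -95.4]
contact_force: [-0.4, 0.2, -2.1]
gripper_width: 0.0452
gripper_force: 12.0
```

Request:
carry_out:
  targets:
    - [-0.001, 0, 0.004, 0, 0, 0]
    - [0, 0, 0, 0, 0, 0]

```text
time_s: 27.1
tcp_pos: [0.6145, 0.0373, 0.1253]
eef_rot: [180.0, -0.0, -95.4]
contact_force: [0.4, -0.2, -1.0]
gripper_width: 0.0453
gripper_force: 12.0
```

Request:
carry_out:
  targets:
    - [0, 0, 0.002, 0, 0, 0]
    - [0, 0, 0, 0, 0, 0]

```text
time_s: 27.35
tcp_pos: [0.6145, 0.0373, 0.1244]
eef_rot: [180.0, -0.0, -95.4]
contact_force: [0.6, -0.1, -0.3]
gripper_width: 0.0455
gripper_force: 12.0
```

Request:
carry_out:
  targets:
    - [0, 0, 0.001, 0, 0, 0]
    - [0, 0, 0, 0, 0, 0]

```text
time_s: 27.6
tcp_pos: [0.6146, 0.0373, 0.124]
eef_rot: [180.0, -0.0, -95.4]
contact_force: [-0.0, -0.7, -1.3]
gripper_width: 0.0453
gripper_force: 12.0
```

Request:
carry_out:
  targets:
    - [0, 0, 0.001, 0, 0, 0]
    - [0, 0, 0, 0, 0, 0]

```text
time_s: 27.85
tcp_pos: [0.6146, 0.0373, 0.1236]
eef_rot: [-180.0, 0.0, -95.4]
contact_force: [0.3, 0.5, -0.4]
gripper_width: 0.0454
gripper_force: 12.0
```

Request:
carry_out:
  targets:
    - [0, 0, 0.001, 0, 0, 0]
    - [0, 0, 0, 0, 0, 0]
    - [0, 0, 0, 0, 0, 0]

```text
time_s: 28.22
tcp_pos: [0.6147, 0.0373, 0.1236]
eef_rot: [-180.0, 0.0, -95.4]
contact_force: [-3.2, 1.0, 4.6]
gripper_width: 0.0453
gripper_force: 12.0
```

Request:
carry_out:
  targets:
    - [0, 0, 0.001, 0, 0, 0]
    - [0, 0, 0, 0, 0, 0]
    - [0, 0, 0, 0, 0, 0]

```text
time_s: 28.6
tcp_pos: [0.6147, 0.0373, 0.1235]
eef_rot: [-180.0, 0.0, -95.4]
contact_force: [-3.6, -0.2, 8.8]
gripper_width: 0.0455
gripper_force: 12.0
```

Contact. I'll back off a touch, release, rise, and go to the lid.

Request:
carry_out:
  targets:
    - [0, 0, -0.001, 0, 0, 0]
    - [0, 0, 0, 0, 0, 0]

```text
time_s: 28.85
tcp_pos: [0.6147, 0.0373, 0.1235]
eef_rot: [-180.0, 0.0, -95.4]
contact_force: [-2.4, 0.7, 6.3]
gripper_width: 0.0456
gripper_force: 12.0
```

Request:
carry_out:
  targets:
    - [0, 0, 0, 0, 0, 0]
    - [0, 0, 0, 0, 0, 0]
    - [0, 0, 0, 0, 0, 0]
    - [0, 0, 0, 0, 0, 0]
    - [0, 0, 0, 0, 0, 0]
  hand: 1

```text
time_s: 29.48
tcp_pos: [0.6146, 0.0373, 0.123]
eef_rot: [180.0, -0.0, -95.4]
contact_force: [0.0, -0.2, 0.6]
gripper_width: 0.0861
gripper_force: 0.0
```

Request:
carry_out:
  targets:
    - [0, 0, -0.03, 0, 0, 0]
    - [0, 0, -0.08, 0, 0, 0]
    - [0, 0, -0.1, 0, 0, 0]
    - [0, 0, -0.05, 0, 0, 0]
    - [0, 0, 0, 0, 0, 0]

```text
time_s: 30.1
tcp_pos: [0.6159, 0.0375, 0.257]
eef_rot: [-179.7, 0.1, -95.4]
contact_force: [-0.3, -0.0, -0.9]
gripper_width: 0.0877
gripper_force: 0.0
```

```bash
python3 go.py 0.4433 0.0991 0.2 -95.4
```

```text
t 30.1 tcp [0.6159 0.0375 0.257 ] [-179.6786    0.1189  -95.4151] w 0.08767558869368106 0.0
shift [-0.0898  0.3558  0.1123] rows>= 3.070329410518701 turn [-0.0054  0.002  -0.0003]
```

Request:
carry_out:
  targets:
    - [-0.02, 0.08, 0, 0, 0, 0]
    - [-0.025, 0.1, 0, 0, 0, 0]
    - [-0.025, 0.1, 0.04, 0, 0, 0]
    - [-0.02, 0.074, 0.07, 0, 0, 0]
    - [0, 0, 0, 0, 0, 0]

```text
time_s: 30.72
tcp_pos: [0.4387, 0.0981, 0.196]
eef_rot: [179.8, -0.1, -95.3]
contact_force: [0.8, -0.5, 0.7]
gripper_width: 0.0878
gripper_force: 0.0
```

Request:
carry_out:
  targets:
    - [0, 0, 0, 0, 0, 0]
    - [0, 0, 0, 0, 0, 0]

```text
time_s: 30.98
tcp_pos: [0.4438, 0.0991, 0.1988]
eef_rot: [-179.9, 0.0, -95.5]
contact_force: [0.4, -0.2, 0.7]
gripper_width: 0.0875
gripper_force: 0.0
```

```bash
python3 go.py 0.4433 0.0991 0.024 -95.4
python3 - <<'E'
from h import *
i=r.camera_info('wrist'); a=r.capture('wrist'); cv2.imwrite('pics/w4.png',a[:,:,::-1])
print(proj('wrist',(.4433,.0991,.042),i),proj('wrist',(.4433,.1091,.042),i),proj('wrist',(.4433,.0991,.012),i))
E
```

```text
t 30.98 tcp [0.4438 0.0991 0.1988] [-179.9358    0.0348  -95.4566] w 0.0875126194870838 0.0
shift [0.0002 0.0014 0.3495] rows>= 2.7963681471197104 turn [-0.0011  0.0006 -0.0009]
[280.33959641 194.53950904] [281.41432575 205.58217548] [280.19918778 186.29965878]
```

View pics/w4.png

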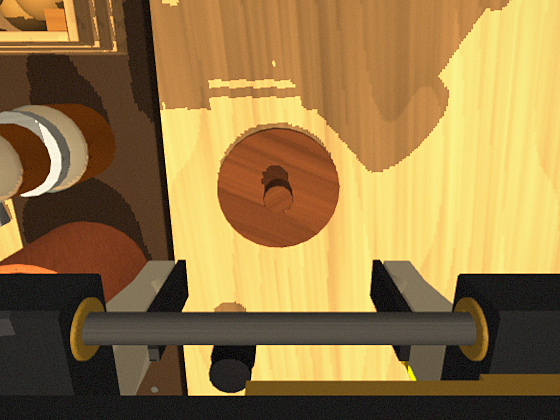

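The lid disc centre is at (279,187) and the knob top at (278,197), close to prediction. The small jar stands on the wide jar. I'll descend onto the knob.

Request:
carry_out:
  targets:
    - [-0.001, 0.001, 0.08, 0, 0, 0]
    - [0, 0, 0.1, 0, 0, 0]
    - [0, 0, 0.1, 0, 0, 0]
    - [0, 0, 0.05, 0, 0, 0]
    - [0, 0, 0, 0, 0, 0]

```text
time_s: 31.65
tcp_pos: [0.4417, 0.0984, 0.0315]
eef_rot: [179.8, -0.2, -95.5]
contact_force: [-0.0, -0.0, 1.2]
gripper_width: 0.0875
gripper_force: 0.0
```

Request:
carry_out:
  targets:
    - [0, 0, 0, 0, 0, 0]
    - [0, 0, 0, 0, 0, 0]

```text
time_s: 31.9
tcp_pos: [0.4432, 0.1, 0.0344]
eef_rot: [-179.9, 0.1, -95.4]
contact_force: [0.0, -0.0, 1.0]
gripper_width: 0.0876
gripper_force: 0.0
```

Request:
carry_out:
  targets:
    - [0, 0, 0.012, 0, 0, 0]
    - [0, 0, 0.007, 0, 0, 0]
    - [0, 0, 0, 0, 0, 0]
    - [0, 0, 0, 0, 0, 0]

```text
time_s: 32.4
tcp_pos: [0.4422, 0.0994, 0.0236]
eef_rot: [180.0, -0.0, -95.4]
contact_force: [-0.0, 0.1, -0.2]
gripper_width: 0.0876
gripper_force: 0.0
```

Request:
carry_out:
  targets:
    - [0, 0, 0, 0, 0, 0]
    - [0, 0, 0, 0, 0, 0]
    - [0, 0, 0, 0, 0, 0]
    - [0, 0, 0, 0, 0, 0]
    - [0, 0, 0, 0, 0, 0]
  hand: 0
  squeeze: 20

```text
time_s: 33.02
tcp_pos: [0.4422, 0.0994, 0.0236]
eef_rot: [-180.0, 0.0, -95.4]
contact_force: [0.8, -0.2, -0.1]
gripper_width: 0.0433
gripper_force: 0.0
```

Request:
carry_out:
  targets:
    - [0, 0, 0, 0, 0, 0]
    - [0, 0, 0, 0, 0, 0]
    - [0, 0, 0, 0, 0, 0]

```text
time_s: 33.4
tcp_pos: [0.4423, 0.0994, 0.0236]
eef_rot: [-180.0, 0.0, -95.4]
contact_force: [0.4, 0.8, -0.5]
gripper_width: 0.0256
gripper_force: 20.0
```

Request:
carry_out:
  targets:
    - [0, 0, -0.02, 0, 0, 0]
    - [0, 0, -0.06, 0, 0, 0]
    - [0, 0, -0.1, 0, 0, 0]
    - [0, 0, -0.1, 0, 0, 0]
    - [0, 0, -0.1, 0, 0, 0]

```text
time_s: 34.02
tcp_pos: [0.4416, 0.099, 0.2159]
eef_rot: [-180.0, 0.0, -95.4]
contact_force: [1.6, 0.7, -0.9]
gripper_width: 0.0255
gripper_force: 20.0
```

Request:
carry_out:
  targets:
    - [0, 0, -0.06, 0, 0, 0]
    - [0, 0, 0, 0, 0, 0]
    - [0, 0, 0, 0, 0, 0]

```text
time_s: 34.4
tcp_pos: [0.4414, 0.0991, 0.2431]
eef_rot: [180.0, -0.0, -95.4]
contact_force: [0.2, 1.1, -1.9]
gripper_width: 0.0252
gripper_force: 20.0
```

```bash
python3 go.py 0.6246 0.1608 0.245 -95.4
```

```text
t 34.4 tcp [0.4414 0.0991 0.2431] [179.9507  -0.0022 -95.4451] w 0.025187183039481614 19.99970018863678
shift [-0.1577 -0.3529 -0.004 ] rows>= 3.0926671096774174 turn [ 0.0008 -0.     -0.0008]
```

Request:
carry_out:
  targets:
    - [-0.015, -0.033, 0, 0, 0, 0]
    - [-0.03, -0.067, 0, 0, 0, 0]
    - [-0.04, -0.09, 0, 0, 0, 0]
    - [-0.04, -0.09, 0, 0, 0, 0]
    - [-0.023, -0.052, 0, 0, 0, 0]

```text
time_s: 35.02
tcp_pos: [0.6168, 0.1578, 0.2408]
eef_rot: [179.8, -0.1, -95.4]
contact_force: [-0.6, -0.9, -1.5]
gripper_width: 0.0254
gripper_force: 20.0
```

Request:
carry_out:
  targets:
    - [-0.01, -0.021, 0, 0, 0, 0]
    - [0, 0, 0, 0, 0, 0]
    - [0, 0, 0, 0, 0, 0]
    - [0, 0, 0, 0, 0, 0]

```text
time_s: 35.52
tcp_pos: [0.6247, 0.1611, 0.2442]
eef_rot: [-180.0, 0.0, -95.4]
contact_force: [-0.9, -0.7, -1.1]
gripper_width: 0.0255
gripper_force: 20.0
```

```bash
python3 go.py 0.6246 0.1608 0.1456 -95.4
python3 - <<'E'
from h import *
s=r.capture('scene'); cv2.imwrite('pics/s4.png',cv2.resize(s[80:280,240:440,::-1],None,fx=3,fy=3,interpolation=cv2.INTER_CUBIC))
E
```

```text
t 35.52 tcp [0.6247 0.1611 0.2442] [-179.9659    0.0283  -95.4211] w 0.025511538689007577 19.999761879444122
shift [0.0008 0.0004 0.1972] rows>= 1.5779628568143438 turn [-0.0006  0.0005 -0.0004]
```

View pics/s4.png

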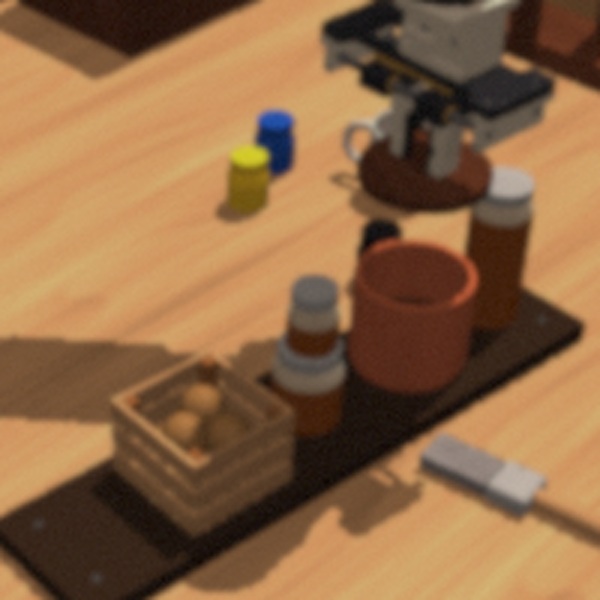

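The small jar is stacked centrally, and the lid hangs level above the crock. I'll lower it.

Request:
carry_out:
  targets:
    - [0, 0, 0.04, 0, 0, 0]
    - [0, 0, 0.07, 0, 0, 0]
    - [0, 0, 0.05, 0, 0, 0]
    - [0, 0, 0.02, 0, 0, 0]
    - [0, 0, 0, 0, 0, 0]

```text
time_s: 36.2
tcp_pos: [0.6252, 0.1613, 0.1538]
eef_rot: [180.0, -0.0, -95.4]
contact_force: [0.0, 0.8, -1.2]
gripper_width: 0.0256
gripper_force: 20.0
```

Request:
carry_out:
  targets:
    - [0, 0, 0, 0, 0, 0]
    - [0, 0, 0.006, 0, 0, 0]
    - [0, 0, 0, 0, 0, 0]

```text
time_s: 36.58
tcp_pos: [0.6254, 0.1614, 0.1508]
eef_rot: [-180.0, 0.0, -95.4]
contact_force: [0.2, -0.3, -1.3]
gripper_width: 0.0257
gripper_force: 20.0
```

Request:
carry_out:
  targets:
    - [0, 0, 0.003, 0, 0, 0]
    - [0, 0, 0, 0, 0, 0]

```text
time_s: 36.83
tcp_pos: [0.6253, 0.1613, 0.1489]
eef_rot: [180.0, -0.0, -95.4]
contact_force: [1.2, 1.1, -1.1]
gripper_width: 0.026
gripper_force: 20.0
```

Request:
carry_out:
  targets:
    - [0, 0, 0.002, 0, 0, 0]
    - [0, 0, 0, 0, 0, 0]

```text
time_s: 37.08
tcp_pos: [0.6253, 0.1613, 0.148]
eef_rot: [180.0, -0.0, -95.4]
contact_force: [-0.4, 1.0, -1.4]
gripper_width: 0.0255
gripper_force: 20.0
```

Request:
carry_out:
  targets:
    - [0, 0, 0.003, 0, 0, 0]
    - [0, 0, 0, 0, 0, 0]

```text
time_s: 37.33
tcp_pos: [0.6253, 0.1613, 0.1464]
eef_rot: [180.0, -0.0, -95.4]
contact_force: [1.2, 0.1, -0.6]
gripper_width: 0.0253
gripper_force: 20.0
```

Request:
carry_out:
  targets:
    - [0, 0, 0.001, 0, 0, 0]
    - [0, 0, 0, 0, 0, 0]
    - [0, 0, 0, 0, 0, 0]

```text
time_s: 37.7
tcp_pos: [0.6254, 0.1613, 0.1461]
eef_rot: [-180.0, -0.0, -95.4]
contact_force: [-0.4, -0.1, -1.5]
gripper_width: 0.0255
gripper_force: 20.0
```

Request:
carry_out:
  targets:
    - [0, 0, 0.001, 0, 0, 0]
    - [0, 0, 0, 0, 0, 0]
    - [0, 0, 0, 0, 0, 0]

```text
time_s: 38.08
tcp_pos: [0.6254, 0.1613, 0.1457]
eef_rot: [-180.0, 0.0, -95.4]
contact_force: [-0.3, -0.5, -1.2]
gripper_width: 0.0252
gripper_force: 20.0
```

Request:
carry_out:
  targets:
    - [0, 0, 0.001, 0, 0, 0]
    - [0, 0, 0, 0, 0, 0]
    - [0, 0, 0, 0, 0, 0]

```text
time_s: 38.45
tcp_pos: [0.6254, 0.1613, 0.1456]
eef_rot: [-180.0, 0.0, -95.4]
contact_force: [-2.4, -0.4, 5.3]
gripper_width: 0.0254
gripper_force: 20.0
```

Request:
carry_out:
  targets:
    - [0, 0, 0.001, 0, 0, 0]
    - [0, 0, 0, 0, 0, 0]
    - [0, 0, 0, 0, 0, 0]

```text
time_s: 38.83
tcp_pos: [0.6254, 0.1614, 0.1456]
eef_rot: [-180.0, 0.0, -95.4]
contact_force: [-3.9, 0.8, 8.0]
gripper_width: 0.0258
gripper_force: 20.0
```

Request:
carry_out:
  targets:
    - [0, 0, -0.001, 0, 0, 0]
    - [0, 0, 0, 0, 0, 0]

```text
time_s: 39.08
tcp_pos: [0.6254, 0.1614, 0.1456]
eef_rot: [-180.0, 0.0, -95.4]
contact_force: [-2.7, -0.5, 6.9]
gripper_width: 0.0253
gripper_force: 20.0
```

Request:
carry_out:
  targets:
    - [0, 0, 0, 0, 0, 0]
    - [0, 0, 0, 0, 0, 0]
    - [0, 0, 0, 0, 0, 0]
    - [0, 0, 0, 0, 0, 0]
    - [0, 0, 0, 0, 0, 0]
  hand: 0.8

```text
time_s: 39.7
tcp_pos: [0.6254, 0.1613, 0.145]
eef_rot: [180.0, -0.0, -95.4]
contact_force: [-0.1, 0.5, -0.8]
gripper_width: 0.0679
gripper_force: 0.0
```

Request:
carry_out:
  targets:
    - [0, 0, -0.03, 0, 0, 0]
    - [0, 0, -0.08, 0, 0, 0]
    - [0, 0, -0.1, 0, 0, 0]
    - [0, 0, -0.1, 0, 0, 0]
    - [0, 0, -0.05, 0, 0, 0]

```text
time_s: 40.33
tcp_pos: [0.6262, 0.1613, 0.3301]
eef_rot: [-179.7, 0.1, -95.4]
contact_force: [0.3, -0.3, -1.1]
gripper_width: 0.07
gripper_force: 0.0
```

Request:
carry_out:
  targets:
    - [0.08, 0.05, 0, 0, 0, 0]
    - [0.1, 0.06, 0, 0, 0, 0]
    - [0.1, 0.06, 0, 0, 0, 0]
    - [0.1, 0.06, 0, 0, 0, 0]
    - [0.1, 0.06, 0, 0, 0, 0]

```text
time_s: 40.95
tcp_pos: [0.457, -0.0652, 0.3265]
eef_rot: [-179.9, 0.0, -95.4]
contact_force: [0.3, -0.9, 1.5]
gripper_width: 0.0704
gripper_force: 0.0
```

Request:
carry_out:
  targets:
    - [0.1, 0.0, 0, 0, 0, 0]
    - [0.1, 0, 0, 0, 0, 0]
    - [0.1, 0, 0, 0, 0, 0]
    - [0, 0, 0, 0, 0, 0]
    - [0, 0, 0, 0, 0, 0]

```text
time_s: 41.58
tcp_pos: [0.444, -0.2133, 0.3258]
eef_rot: [-179.9, 0.0, -95.5]
contact_force: [-0.2, 1.0, -0.0]
gripper_width: 0.0701
gripper_force: 0.0
```

```bash
python3 go.py 0.4 -0.2 0.3 -95.4
python3 - <<'E'
from h import *
a=r.capture('top'); cv2.imwrite('pics/t5.png',cv2.resize(a[80:230,130:330,::-1],None,fx=4,fy=4,interpolation=cv2.INTER_CUBIC))
s=r.capture('scene'); cv2.imwrite('pics/s5.png',s[:,:,::-1])
for p in((.6246,.1608,.164),(.6246,.1608,.134),(.6353,.2743,.172),(.6130,.0362,.162)): print(((proj('top',p)-[130,80])+.5)*4-.5)
E
```

```text
t 41.58 tcp [ 0.444  -0.2133  0.3258] [-179.9474    0.0073  -95.494 ] w 0.07010723961313015 0.0
shift [-0.0181  0.0902  0.0515] rows>= 0.8430627478132716 turn [-0.0009  0.0001 -0.0016]
[284.56145262 173.15591125]
[295.18899788 188.56200537]
[ 74.1045402  148.12186772]
[512.39470528 196.68455227]
```

View pics/t5.png

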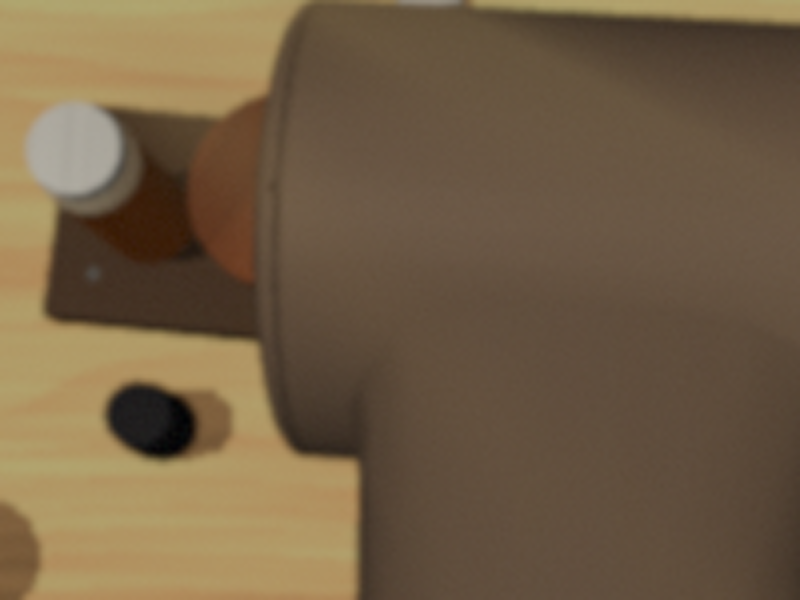

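The tall jar's cap is at (75,150), against a target of (74,148), and the lid's left edge is at 188 with 190 expected. Last check is the scene view.

View pics/s5.png

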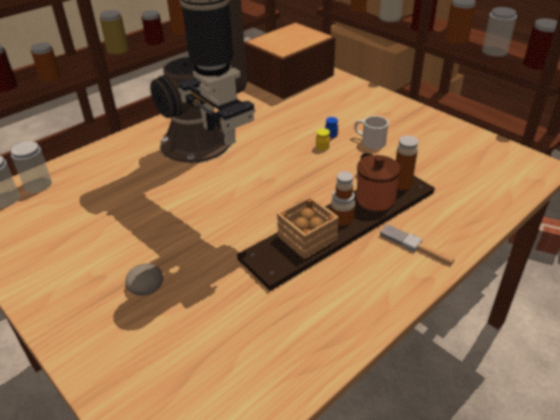

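The lid is flat on the crock (378,168), the stack is upright (344,200), the tall jar is standing (406,163), and the mug and stone are in place. Handing in.

```bash
python3 -c "
from plant import r
print(r.close_job())"
```

```text
the job is handed in; nothing more can be done
None
```

The job is handed in at about 42 s of the 115 s allowed. In the last pictures the jars stood upright where asked, the lid lay flat on the crock, and the mug and stone hadn't moved. The hand-in returned no verdict.

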